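# Open the pot case, part the nested grit pots and sort them by size

## Task

Turn the two brass turn buttons aside on the wooden pot case, then lift the freed cover out and lay it flat on the bench. Then pull the tightly nested metal grit pots apart and sort them: every small pot upright in the narrow tray, every medium pot upright in the wide tray; the two large pots are screwed down and stay in the case. A small pot may be missing, and a tray may get pushed aside while you work; do not knock over the jar or the dropper bottle.

Things in the scene. Friction and masses are not known exactly. Their poses are not given: they have to be found in the camera images.
- pot_case: Open-topped wooden case fixed to the bench, 178 (x) x 262 (y) x 132 mm high, 150 x 190 mm inside, floor 6 mm. Origin: centre of its underside, y along its long side, z up. Two large aluminium pots (74 mm wide, 80 mm high) are screwed to its floor at y = +50 and -50 mm, x = 0; in each stands a nest: a medium pot and, in it, perhaps a small pot.
- button_left (a joint): Turn button at the case's +y end, on its top edge: brass bar 56 x 16 x 6 mm with a thumb wing along it, 32 long, 9 thick, top 25 mm over the case's top. Vertical hinge; 0 = along the case's y, 14 mm of it over the cover; grows anticlockwise from above; turns either way to +-1.75 rad, stays where left (0.04 N m). Clear of the cover beyond 1.3 rad either way.
- button_right (a joint): The same turn button at the case's -y end; same meaning.
- button_left_wing (a point): On the left button's hinge axis, half way up its thumb wing, 17 mm above the case's top edge (its axes turn with the button; y runs along the wing, x across it).
- button_right_wing (a point): The same point on the right button.
- cover: Loose plywood cover, 160 (x) x 196 (y) x 9 mm, 0.25 kg, flush in the case's rim with about 3 mm play, with a wooden bar pull in the middle of its top: 70 mm long in y, 16 mm wide in x, its top 36 mm above the cover's underside (the grip bar is the upper 18 mm). Origin: centre of its underside, z up.
- medium_1: Medium aluminium pot: body 54 mm wide, thick collar 62 mm wide round the top 18 mm; 70 mm high, mouth 45 mm, 0.16 kg. Origin: centre of its underside, z up its axis; round. At first pushed tightly into the large pot at the case's +y end, its collar resting on that pot's rim, all of it above; spring balls in that mouth hold it: 6 to 8 N straight up draws it out, over 52 mm.
- medium_2: The same medium pot in the nest at the case's -y end.
- small_1: Small aluminium pot (may be absent): body 42 mm wide, thick collar 50 mm wide round the top 18 mm; 60 mm high, mouth 34 mm, 0.09 kg. Origin: centre of its underside, z up its axis; round. At first pushed tightly into medium_1, its collar resting on that pot's rim, all of it above; spring balls in that mouth hold it: 3 to 4 N straight up draws it out, over 42 mm.
- small_2: The same small pot in medium_2 (may be absent).
- narrow_tray: Loose wooden tray for the small pots, 150 (x) x 68 (y) x 22 mm, walls and floor 8 mm, so 134 x 52 mm inside: two small pots fit in a row along its x, a medium pot does not fit. Origin: centre of its underside, z up.
- wide_tray: Loose wooden tray for the medium pots, 172 (x) x 82 (y) x 22 mm, walls and floor 8 mm, so 156 x 66 mm inside: two medium pots fit in a row along its x. Origin: centre of its underside, z up.
- compound_jar: Bystander: screw-lid jar 55 mm wide, 68 mm high, standing on the bench. Origin: centre of its underside.
- dropper: Bystander: dropper bottle 33 mm wide, 102 mm high, standing on the bench behind the case. Origin: centre of its underside.

How it is judged:
By the outcome, as a careful person would: the job done as asked, in the order asked, and still so for the second after the job is handed in, with the robot touching nothing.
Of small_1, small_2 only 1 to 2 are there at a start; the rules pass over those that are not, and their reading is None.
At some moment in a run one of narrow_tray, wide_tray may be knocked a few centimetres aside while the robot is not near it.
It also fails if it takes over 208 s, if anything falls off the work surface, if the arm or the gripper's body presses on something with over 40 N, if the wrist force passes 120 N, or if a joint passes its speed limit or range.

## Robot

A 7-joint arm with a two-finger parallel gripper is mounted at the origin on a cart in front of the work surface, level with it; the furniture and walls round the work are solid. World frame = base frame: x ahead of the robot, y to its left, z up, the work surface at z = 0. Lengths are in m, angles in rad, forces in N, time in s.
With the tool pointing down it reaches from about 0.35 to 0.9 m from the base axis. Payload 8.1 kg.
Tool frame: the origin (TCP) lies on the centre line of the jaws, within the pads' length; the fingertips stand 19 mm ahead of it and the grasp point (between the pads) is the TCP (arm.tip_reach is the distance from the TCP to the fingertips, in m); z points along the fingers, y is the line along which they close (so a half turn about z gives the same grasp; the last joint's range is limited). The gripper opens to 92 mm and grips with 3 to 60 N. Pads are 19 mm wide; open, the fingers measure 130 mm over their backs; the gripper's body (75 mm by 190 mm) begins 47 mm behind the grasp point.
Start: joints at [-1.265, 0.434, 0.025, 1.573, -0.012, 1.134, -0.075], TCP at [0.248, 0.574, 0.246] pointing down, gripper open.
Joint ranges: [-2.62, 2.62], [-0.44, 2.09], [-1.27, 1.32], [0.08, 2.57], [-1.32, 4.46], [0.12, 2], [-2.74, 2.74]. Speed limits (rad/s): [2.22, 2.22, 3.01, 3.01, 3.14, 3.14, 3.14].

## Interface

Orientations are given as a rotation vector (axis times angle).
In Python, from cell import arm gives the robot as it stands.
- The arm moves only by the tool arm_command, never from a script. Its argument "targets" is a list that holds one entry, the list of rows, each a list of 6 numbers: the shift along the tool's x, y, z in m, then the turn, a rotation vector about the tool's x, y, z in rad. A call has 1 to 10 rows; each row shifts and turns the commanded pose from where the row before left it, along the tool's axes as they then stand; what a row does not reach is not made up. A row lasts 1/8 s, in which the tool goes at most 62.5 mm and 10.7 degrees, less where a joint would pass 70% of its speed; a pose out of reach is approached as far as the arm can. A call with a gripper value outside its range is refused whole. "jaw" is the finger opening in m, from 0 to 0.0918, set as the call begins (left out, the last holds). The fingers move at their own pace and stop on an object; "newtons" is the grip in N (left out, the last holds). Time passes only in rows, so rows that do not move let the fingers close. It gives the time, the measured TCP pose, the force, the opening and the grip force at its end, in the units of the state.
- arm.observe(): the state, without advancing time (a new reading comes with each control period).
- arm.get_image(name): name is "scene" or "top"; returns a dict with "pixels" (400x640x3 uint8, red, green, blue), "z_map" (400x640 float32, m along the optical axis (not along the pixel's ray), 0 where there is no reading), "fx", "fy", "cx", "cy" (pixels), "xyz" and "rotation" of the camera in the world. Camera axes: x right, y down, z forward; pixel columns grow to the right and rows downward; lengths in m; the calibration is good to about 2 mm. A picture is of the moment at which its call begins.
- arm.sign_off(): hands the job in; it is judged then, once.
The state is a dict: "clock": time; "joints": joint angles; "dq": joint speeds; "joint_efforts": joint torques, N m; "position": TCP position; "ee_rot": TCP orientation; "force": force on the tool from outside, world axes, zero at the start; "ft_torque": the same for the moment, N m; "width": opening from 0.0 (shut) to 1.0 (fully open); "gripper_force": force on a finger pad.
Only numpy, scipy, OpenCV 4.12 (cv2) and the standard library are available. Lean on these libraries where they do the work, as an engineer would, in place of code of your own. Each camera call takes 0.05 s, during which the arm holds its last target. There are 200 camera calls.

## Working session

There is one attempt and no reset: what is moved stays moved. The work goes in short steps, Python scripts to look and compute and a tool call to move; the robot and the scene stay as the last step left them, time stands still between calls to the robot, and variables do not carry over. Pictures are saved under pics/ and viewed, at most 14 in all, crops included, and the job is handed in when it is done.

Besides the shell and the picture viewer there is one more tool, called as name(argument=value, ...) on one line, values as JSON. arm_command: Moves the arm, as the interface text tells. Its arguments: {"type":"object","properties":{"targets":{"type":"array","items":{"type":"array","items":{"type":"array","items":{"type":"number"}}}},"jaw":{"type":"number"},"newtons":{"type":"number"}},"required":["targets"]}

```bash
ls; mkdir -p pics; cat > h.py <<'E'
import numpy as np, cv2
from scipy.spatial.transform import Rotation as R
from cell import arm
def snap(n):
    im=arm.get_image(n); return im
def cloud(im):
    v,u=np.mgrid[0:400,0:640]; z=im['z_map']
    p=np.stack([(u-im['cx'])/im['fx']*z,(v-im['cy'])/im['fy']*z,z],-1)
    rot=np.array(im['rotation']); 
    if rot.shape!=(3,3): rot=R.from_rotvec(rot).as_matrix()
    return p@rot.T+np.array(im['xyz'])
def save(im,f): cv2.imwrite('pics/'+f,im['pixels'][...,::-1])
E
python3 - <<'E'
from h import *
s=arm.observe(); print({k:np.round(v,3) for k,v in s.items()})
for n in('scene','top'):
    im=snap(n); save(im,n+'0.png'); print(n,im['xyz'],np.round(im['rotation'],3),im['fx'],im['cx'],im['cy'])
    np.save(n+'0.npy',cloud(im))
E
```

```text
pics
{'clock': np.float64(0.0), 'joints': array([-1.265,  0.435,  0.025,  1.574, -0.012,  1.134, -0.075]), 'dq': array([-0.001, -0.001, -0.   , -0.001,  0.001,  0.001, -0.001]), 'joint_efforts': array([ 0.0000e+00, -6.6783e+01,  9.8500e-01, -3.1446e+01, -6.1000e-02,
        4.3000e-02,  0.0000e+00]), 'position': array([0.248, 0.573, 0.245]), 'ee_rot': array([-6.380e-01, -3.076e+00,  2.000e-03]), 'force': array([-0.191,  0.32 , -0.26 ]), 'ft_torque': array([ 0.03 , -0.012, -0.028]), 'gripper_force': np.float64(0.0), 'width': np.float64(0.998)}
scene [ 0.04353028 -0.98952789  0.84037723] [-2.094  0.477 -0.292] 399.3402992695153 327.353006140146 197.00087879122555
top [0.45295123 0.06454292 1.28170615] [-2.176  2.165 -0.138] 371.2212960206219 315.9740570992475 206.67443578446367
```

View pics/top0.png

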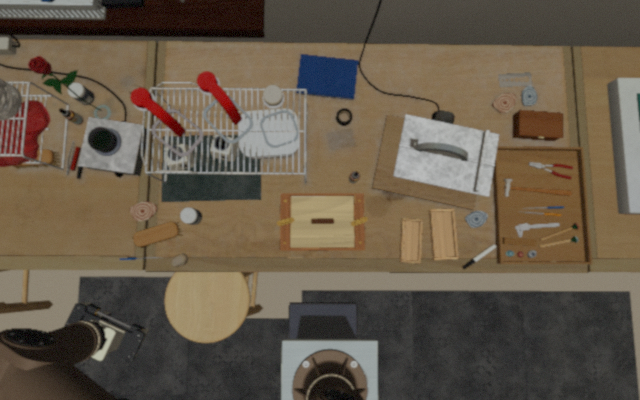

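View pics/scene0.png

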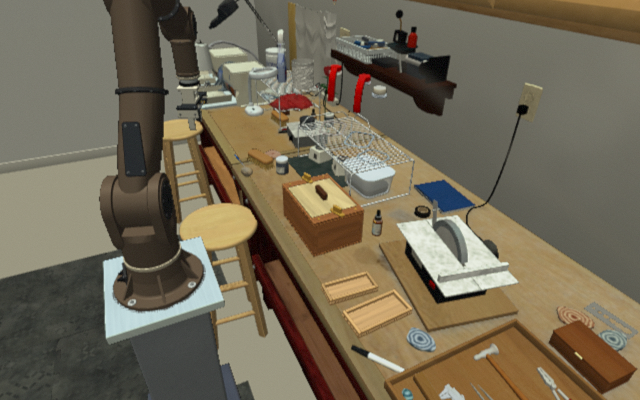

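The top view shows the case at (323,222) with the brass buttons at (287,221) and (360,221), and the cover pull at (322,221). The narrow tray is at (411,240), the wide tray at (444,234), the jar at (190,215) and the dropper at (354,177). The scene view agrees. Next I measure.

```bash
cat >> h.py <<'E'
def rect(P,mask,roi,name,tag=''):
    # largest contour in mask within roi(u0,v0,u1,v1); returns world min-area rect from xy points
    u0,v0,u1,v1=roi; m=np.zeros(mask.shape,np.uint8); m[v0:v1,u0:u1]=mask[v0:v1,u0:u1]
    n,l,st,c=cv2.connectedComponentsWithStats(m)
    if n<2: print(name,'none'); return
    k=1+np.argmax(st[1:,4]); pts=P[l==k]
    r=cv2.minAreaRect((pts[:,:2]*1000).astype(np.float32))
    print(name,'n',len(pts),'c',np.round(r[0],1),'size',np.round(r[1],1),'ang',round(r[2],2),'z',np.round(np.percentile(pts[:,2],[5,50,95])*1000,1),'mean',np.round(pts.mean(0)*1000,1))
    return r
E
python3 - <<'E'
from h import *
P=np.load('top0.npy'); z=P[...,2]
rect(P,(z>.10)&(z<.145),(265,180,385,265),'case top')
rect(P,(z>.147)&(z<.2),(305,205,340,240),'pull')
rect(P,(z>.136)&(z<.2),(270,205,302,240),'btnL')
rect(P,(z>.136)&(z<.2),(345,205,380,240),'btnR')
rect(P,(z>.012)&(z<.04),(395,210,427,268),'narrow')
rect(P,(z>.012)&(z<.04),(427,200,462,266),'wide')
rect(P,(z>.03)&(z<.12),(175,200,205,232),'jar')
rect(P,(z>.03)&(z<.12),(342,165,366,190),'dropper')
print(np.round(z[222,285:362:4]*1000))
print('bench',np.round(np.median(z[225:255,375:395])*1000,1), np.round(P[200,330:]*1000)[[60]])
im=cv2.imread('pics/top0.png'); cv2.imwrite('pics/top0c.png',cv2.resize(im[160:275,170:480],None,fx=2.55,fy=2.55,interpolation=cv2.INTER_CUBIC))
E
```

```text
case top n 4614 c [538.2  31.8] size [177.6 278.6] ang 0.71 z [127.2 131.8 136. ] mean [538.   30.6 131.7]
pull n 134 c [537.9  29.6] size [16. 67.] ang 0.48 z [153.3 157.9 161.4] mean [537.7  30.1 157.8]
btnL n 80 c [537.4 144.8] size [17.2 53.6] ang 15.38 z [136.8 141.1 159.4] mean [536.3 143.7 146.3]
btnR n 87 c [538.1 -81.3] size [18.1 56.7] ang 14.2 z [136.4 140.3 159.9] mean [537.9 -80.8 146. ]
narrow n 343 c [ 483.2 -275.8] size [ 69.  149.5] ang 86.49 z [13.4 21.3 25.6] mean [ 482.9 -275.6   20.6]
wide n 408 c [ 506.2 -388.8] size [172.1  84.6] ang 2.88 z [13.2 21.  26. ] mean [ 505.7 -386.8   20.6]
jar n 264 c [560.8 465.8] size [52.4 51.6] ang 87.0 z [37.9 66.4 70.6] mean [560.1 462.4  62.4]
dropper n 90 c [696.7 -79. ] size [30.1 31.5] ang 89.34 z [40.5 64.8 97.8] mean [693.5 -77.7  68.1]
[150. 140. 131. 133. 134. 131. 130. 160. 154. 159. 156. 158. 157. 129.
 131. 134. 129. 138. 156. 139.]
bench 0.2 [[ 623. -213.   -1.]]
```

View pics/top0c.png

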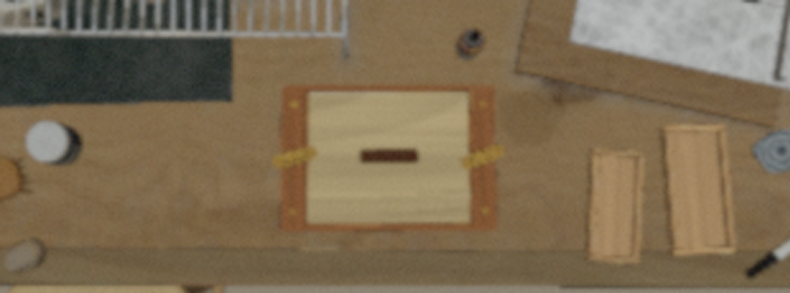

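The crop confirms it. Both buttons stand at about +0.26 rad, at world (538,143) and (538,-81) mm. The case centre is at about (538,31) with a yaw of about 0.01 rad, and the trays are empty. I'll write a small move calculator.

```bash
cat >> h.py <<'E'
def yaw(): 
    y=R.from_rotvec(arm.observe()['ee_rot']).as_matrix()[:,1]; return np.arctan2(y[1],y[0])
def st():
    s=arm.observe(); M=R.from_rotvec(s['ee_rot']).as_matrix()
    print('t',round(float(s['clock']),2),'pos',np.round(s['position']*1000,1) if hasattr(s['position'],'shape') else s['position'],'yaw deg',round(np.degrees(yaw()),2),'tilt',np.round(M[:2,2],4),'w',round(float(s['width'])*91.8,1),'gf',round(float(s['gripper_force']),1),'F',np.round(s['force'],1),'j',np.round(s['joints'],2))
def go(x,y,z,a,frm=None,fa=None):
    """tool shift (mm) to world x,y,z (m) with tool y at a deg; turn first about tool z, then shift"""
    p=np.array(frm if frm is not None else arm.observe()['position'],float); a0=np.radians(fa) if fa is not None else yaw()
    a=np.radians(a); t=(a0-a+np.pi/2)%np.pi-np.pi/2; a=a0-t
    d=np.array([x,y,z])-p
    print('turn z',round(t,3),'-> yaw',round(np.degrees(a),1),'shift',np.round(1000*np.array([-d[0]*np.sin(a)+d[1]*np.cos(a),d[0]*np.cos(a)+d[1]*np.sin(a),-d[2]]),1),'n>=',round(np.linalg.norm(d)/.0625,1))
E
python3 - <<'E'
from h import *
st(); go(.538,.1435,.21,15); go(.538,.1435,.21,0)
go(.538,-.081,.21,15,(.538,.1435,.21),85)
E
```

```text
t 0.1 pos [248.3 573.1 245. ] yaw deg 66.57 tilt [-0.0004 -0.0013] w 91.8 gf 0.0 F [0.  0.7 0.3] j [-1.26  0.44  0.02  1.57 -0.01  1.13 -0.08]
turn z 0.9 -> yaw 15.0 shift [-489.9  168.6   35. ] n>= 8.3
turn z 1.162 -> yaw -0.0 shift [-429.6  289.7   35. ] n>= 8.3
turn z 1.222 -> yaw 15.0 shift [-216.9  -58.1   -0. ] n>= 3.6
```

arm_command(targets=[[[0, 0, 0, 0, 0, 0.15], [0, 0, 0, 0, 0, 0.15], [0, 0, 0, 0, 0, 0.15], [0, 0, 0, 0, 0, 0.15], [0, 0, 0, 0, 0, 0.15], [0, 0, 0, 0, 0, 0.15]]], jaw=0.04, newtons=15)

```text
clock: 0.85
position: [0.2483, 0.5732, 0.2453]
ee_rot: [1.918, 2.488, -0.001]
force: [-0.3, -0.8, 0.1]
width: 0.44
gripper_force: 0.0
```

arm_command(targets=[[[-0.049, 0.0169, 0.0035, 0, 0, 0], [-0.049, 0.0169, 0.0035, 0, 0, 0], [-0.049, 0.0169, 0.0035, 0, 0, 0], [-0.049, 0.0169, 0.0035, 0, 0, 0], [-0.049, 0.0169, 0.0035, 0, 0, 0], [-0.049, 0.0169, 0.0035, 0, 0, 0], [-0.049, 0.0169, 0.0035, 0, 0, 0], [-0.049, 0.0169, 0.0035, 0, 0, 0], [-0.049, 0.0169, 0.0035, 0, 0, 0], [-0.049, 0.0169, 0.0035, 0, 0, 0]]])

```text
clock: 2.1
position: [0.5391, 0.1425, 0.2104]
ee_rot: [-1.912, -2.493, 0.0]
force: [1.4, 0.5, -0.4]
width: 0.436
gripper_force: 0.0
```

arm_command(targets=[[[0, 0, 0, 0, 0, 0], [0, 0, 0, 0, 0, 0]]])

```text
clock: 2.35
position: [0.5382, 0.1443, 0.2104]
ee_rot: [-1.912, -2.492, 0.001]
force: [-0.1, 0.4, -0.4]
width: 0.439
gripper_force: 0.0
```

```bash
python3 - <<'E'
from h import *
st(); go(.538,.1435,.160,15)
E
```

```text
t 2.35 pos [538.2 144.3 210.4] yaw deg 14.99 tilt [-0.001   0.0001] w 40.3 gf 0.0 F [-0.1  0.4 -0.4] j [-0.64  0.37  0.38  1.81 -0.16  1.    0.07]
turn z -0.0 -> yaw 15.0 shift [-0.7 -0.4 50.4] n>= 0.8
```

arm_command(targets=[[[-0.001, 0, 0.025, 0, 0, 0], [0, 0, 0.025, 0, 0, 0], [0, 0, 0, 0, 0, 0]]])

```text
clock: 2.72
position: [0.5368, 0.1444, 0.1593]
ee_rot: [-1.908, -2.493, 0.005]
force: [0.5, -0.4, 0.6]
width: 0.436
gripper_force: 0.0
```

arm_command(targets=[[[0, 0, 0, 0, 0, 0], [0, 0, 0, 0, 0, 0], [0, 0, 0, 0, 0, 0], [0, 0, 0, 0, 0, 0], [0, 0, 0, 0, 0, 0]]], jaw=0)

```text
clock: 3.35
position: [0.5378, 0.1428, 0.1611]
ee_rot: [-1.911, -2.491, 0.002]
force: [-4.6, -1.2, 6.2]
width: 0.095
gripper_force: 15.0
```

arm_command(targets=[[[0, 0, 0, 0, 0, -0.16], [0, 0, 0, 0, 0, -0.16], [0, 0, 0, 0, 0, -0.16], [0, 0, 0, 0, 0, -0.16], [0, 0, 0, 0, 0, -0.16], [0, 0, 0, 0, 0, -0.16], [0, 0, 0, 0, 0, -0.16], [0, 0, 0, 0, 0, -0.16], [0, 0, 0, 0, 0, 0]]])

```text
clock: 4.47
position: [0.5385, 0.1436, 0.1611]
ee_rot: [-0.046, -3.141, -0.002]
force: [-3.6, 3.4, 5.4]
width: 0.096
gripper_force: 15.0
```

arm_command(targets=[[[0, 0, 0, 0, 0, 0], [0, 0, 0, 0, 0, 0], [0, 0, 0, 0, 0, 0], [0, 0, -0.025, 0, 0, 0], [0, 0, -0.025, 0, 0, 0]]], jaw=0.04)

```text
clock: 5.1
position: [0.5387, 0.1428, 0.211]
ee_rot: [-0.047, -3.141, 0.001]
force: [-0.3, 0.3, -0.9]
width: 0.436
gripper_force: 0.0
```

```bash
python3 - <<'E'
from h import *
st(); go(.538,-.081,.210,15)
P=cloud(snap('top')); z=P[...,2]
rect(P,(z>.136)&(z<.165),(270,200,302,245),'btnL')
E
```

```text
t 5.1 pos [538.7 142.8 211. ] yaw deg 88.3 tilt [-0.0007 -0.0005] w 40.0 gf 0.0 F [-0.3  0.3 -0.9] j [-0.39  0.36  0.05  1.79 -0.02  1.    1.21]
turn z 1.279 -> yaw 15.0 shift [-216.   -58.6    1. ] n>= 3.6
btnL none
```

arm_command(targets=[[[0, 0, 0, 0, 0, 0.16], [0, 0, 0, 0, 0, 0.16], [0, 0, 0, 0, 0, 0.16], [0, 0, 0, 0, 0, 0.16], [0, 0, 0, 0, 0, 0.16], [0, 0, 0, 0, 0, 0.16], [0, 0, 0, 0, 0, 0.16], [0, 0, 0, 0, 0, 0.16]]])

```text
clock: 6.15
position: [0.5389, 0.1429, 0.2106]
ee_rot: [1.92, 2.487, -0.0]
force: [0.3, 0.6, -0.3]
width: 0.438
gripper_force: 0.0
```

arm_command(targets=[[[-0.036, -0.0098, 0, 0, 0, 0], [-0.036, -0.0098, 0, 0, 0, 0], [-0.036, -0.0098, 0, 0, 0, 0], [-0.036, -0.0098, 0, 0, 0, 0], [-0.036, -0.0098, 0, 0, 0, 0], [-0.036, -0.0098, 0, 0, 0, 0], [0, 0, 0, 0, 0, 0], [0, 0, 0, 0, 0, 0]]])

```text
clock: 7.15
position: [0.538, -0.0803, 0.2106]
ee_rot: [-1.912, -2.492, -0.0]
force: [0.1, -0.1, 0.1]
width: 0.435
gripper_force: 0.0
```

```bash
python3 - <<'E'
from h import *
st(); go(.538,-.081,.160,15)
P=cloud(snap('top')); z=P[...,2]
rect(P,(z>.136)&(z<.165),(270,200,302,245),'btnL')
E
```

```text
t 7.15 pos [538.  -80.3 210.6] yaw deg 14.99 tilt [-0.0001  0.0004] w 39.9 gf 0.0 F [ 0.1 -0.1  0.1] j [-0.25  0.35  0.4   1.84 -0.16  0.98  0.48]
turn z -0.0 -> yaw 15.0 shift [-0.7 -0.2 50.6] n>= 0.8
btnL n 84 c [537.1 144.6] size [55.3 15.5] ang 0.25 z [137.2 140.6 159.7] mean [535.8 144.  146.1]
```

arm_command(targets=[[[-0.001, 0, 0.025, 0, 0, 0], [0, 0, 0.025, 0, 0, 0], [0, 0, 0, 0, 0, 0]]])

```text
clock: 7.58
position: [0.5372, -0.0803, 0.1593]
ee_rot: [-1.908, -2.492, 0.003]
force: [-0.2, 0.2, -0.2]
width: 0.435
gripper_force: 0.0
```

arm_command(targets=[[[0, 0, 0, 0, 0, 0], [0, 0, 0, 0, 0, 0], [0, 0, 0, 0, 0, 0], [0, 0, 0, 0, 0, 0], [0, 0, 0, 0, 0, 0]]], jaw=0)

```text
clock: 8.2
position: [0.5388, -0.0819, 0.1613]
ee_rot: [1.912, 2.492, 0.001]
force: [0.4, 0.2, 4.8]
width: 0.098
gripper_force: 14.9
```

arm_command(targets=[[[0, 0, 0, 0, 0, -0.16], [0, 0, 0, 0, 0, -0.16], [0, 0, 0, 0, 0, -0.16], [0, 0, 0, 0, 0, -0.16], [0, 0, 0, 0, 0, -0.16], [0, 0, 0, 0, 0, -0.16], [0, 0, 0, 0, 0, -0.16], [0, 0, 0, 0, 0, -0.16], [0, 0, 0, 0, 0, 0]]])

```text
clock: 9.32
position: [0.537, -0.0841, 0.1612]
ee_rot: [-0.045, -3.14, 0.003]
force: [-5.6, -6.1, 9.2]
width: 0.095
gripper_force: 15.0
```

arm_command(targets=[[[0, 0, 0, 0, 0, 0], [0, 0, 0, 0, 0, 0], [0, 0, 0, 0, 0, 0], [0, 0, -0.025, 0, 0, 0], [0, 0, -0.025, 0, 0, 0]]], jaw=0.04)

```text
clock: 9.95
position: [0.538, -0.0815, 0.211]
ee_rot: [-0.045, -3.14, -0.0]
force: [0.1, -0.2, 0.6]
width: 0.433
gripper_force: 0.0
```

```bash
python3 - <<'E'
from h import *
st(); go(.538,.031,.210,0.5)
E
```

```text
t 9.95 pos [538.  -81.5 211. ] yaw deg 88.37 tilt [-0.001   0.0002] w 39.7 gf 0.0 F [ 0.1 -0.2  0.6] j [-0.    0.34  0.07  1.82 -0.03  0.99  1.62]
turn z 1.534 -> yaw 0.5 shift [112.5   1.    1. ] n>= 1.8
```

arm_command(targets=[[[0, 0, 0, 0, 0, 0.17], [0, 0, 0, 0, 0, 0.17], [0, 0, 0, 0, 0, 0.17], [0, 0, 0, 0, 0, 0.17], [0, 0, 0, 0, 0, 0.17], [0, 0, 0, 0, 0, 0.17], [0, 0, 0, 0, 0, 0.17], [0, 0, 0, 0, 0, 0.17], [0, 0, 0, 0, 0, 0.174]]])

```text
clock: 11.08
position: [0.5383, -0.0815, 0.2106]
ee_rot: [-2.218, -2.224, -0.0]
force: [-0.4, 0.4, -0.6]
width: 0.434
gripper_force: 0.0
```

arm_command(targets=[[[0.028, 0, 0, 0, 0, 0], [0.028, 0, 0, 0, 0, 0], [0.028, 0.001, 0, 0, 0, 0], [0.028, 0, 0, 0, 0, 0], [0, 0, 0, 0, 0, 0], [0, 0, 0, 0, 0, 0]]])

```text
clock: 11.82
position: [0.5383, 0.0298, 0.2107]
ee_rot: [2.212, 2.23, -0.001]
force: [0.4, -1.9, 0.9]
width: 0.436
gripper_force: 0.0
```

```bash
python3 - <<'E'
from h import *
st(); go(.538,.031,.156,0.5)
P0=np.load('top0.npy')
m=(P0[...,0]>.42)&(P0[...,0]<.66)&(P0[...,1]>.17)&(P0[...,1]<.44)
Q=P0[m]
for x in np.arange(.42,.66,.03):
    print(round(x,2),[round(float(np.max(Q[(abs(Q[:,0]-x)<.015)&(abs(Q[:,1]-y)<.02),2]))*1000) if ((abs(Q[:,0]-x)<.015)&(abs(Q[:,1]-y)<.02)).any() else None for y in np.arange(.18,.44,.03)])
c=P0[262:272,240]; print(np.round(c*1000))
P=cloud(snap('top')); z=P[...,2]
rect(P,(z>.136)&(z<.165),(345,200,380,245),'btnR')
E
```

```text
t 11.82 pos [538.3  29.8 210.7] yaw deg 0.46 tilt [-0.0001 -0.0004] w 40.0 gf 0.0 F [ 0.4 -1.9  0.9] j [-0.44  0.34  0.37  1.85 -0.14  0.98  0.  ]
turn z -0.001 -> yaw 0.5 shift [ 1.2 -0.3 54.7] n>= 0.9
0.42 [7, 6, 4, 4, 4, 7, 5, 6, 6]
0.45 [8, 8, 7, 4, 8, 8, 6, 5, 5]
0.48 [6, 9, 7, 7, 6, 4, 5, 6, 5]
0.51 [7, 7, 7, 4, 8, 4, 4, 6, 5]
0.54 [139, 8, 7, 6, 5, 7, 5, 5, 5]
0.57 [6, 5, 6, 6, 5, 6, 6, 6, 44]
0.6 [4, 5, 6, 6, 6, 5, 4, 6, 6]
0.63 [4, 8, 7, 11, 7, 9, 6, 9, 7]
0.66 [6, 6, 8, 8, 7, 7, 7, 7, 8]
[[407. 303.   3.]
 [403. 304.   0.]
 [400. 304.  -3.]
 [396. 304.   1.]
 [393. 304.   0.]
 [390. 303.   1.]
 [386. 303.  -0.]
 [383. 304.  -5.]
 [379. 303.  -1.]
 [376. 303.  -2.]]
btnR n 72 c [538.4 -85.1] size [12.9 55.9] ang 89.04 z [137.2 141.8 160. ] mean [538.6 -83.2 147. ]
```

arm_command(targets=[[[0.001, 0, 0.027, 0, 0, 0], [0, 0, 0.027, 0, 0, 0], [0, 0, 0, 0, 0, 0]]])

```text
clock: 12.25
position: [0.5371, 0.03, 0.1553]
ee_rot: [-2.213, -2.227, 0.005]
force: [-0.4, -0.0, 0.2]
width: 0.44
gripper_force: 0.0
```

arm_command(targets=[[[0, 0, 0, 0, 0, 0], [0, 0, 0, 0, 0, 0], [0, 0, 0, 0, 0, 0], [0, 0, 0, 0, 0, 0], [0, 0, 0, 0, 0, 0]]], jaw=0, newtons=35)

```text
clock: 12.88
position: [0.5388, 0.0312, 0.1576]
ee_rot: [2.212, 2.23, 0.002]
force: [-1.1, -0.0, 7.2]
width: 0.169
gripper_force: 35.0
```

arm_command(targets=[[[0, 0, -0.005, 0, 0, 0], [0, 0, -0.01, 0, 0, 0], [0, 0, -0.01, 0, 0, 0], [0, 0, -0.015, 0, 0, 0], [0, 0, -0.02, 0, 0, 0], [0, 0, -0.03, 0, 0, 0], [0, 0, 0, 0, 0, 0]]])

```text
clock: 13.75
position: [0.5398, 0.0312, 0.2494]
ee_rot: [2.211, 2.228, 0.007]
force: [0.2, 0.2, -3.5]
width: 0.169
gripper_force: 35.0
```

```bash
python3 - <<'E'
from h import *
st(); go(.53,.297,.245,0); im=snap('scene'); cv2.imwrite('pics/s1.png',cv2.resize(im['pixels'][120:300,230:430,::-1],None,fx=3,fy=3))
E
```

```text
t 13.75 pos [539.8  31.2 249.4] yaw deg 0.44 tilt [0.0049 0.001 ] w 15.6 gf 35.0 F [ 0.2  0.2 -3.5] j [-0.45  0.3   0.38  1.8  -0.12  1.06 -0.02]
turn z 0.008 -> yaw 0.0 shift [265.8  -9.8   4.4] n>= 4.3
```

View pics/s1.png

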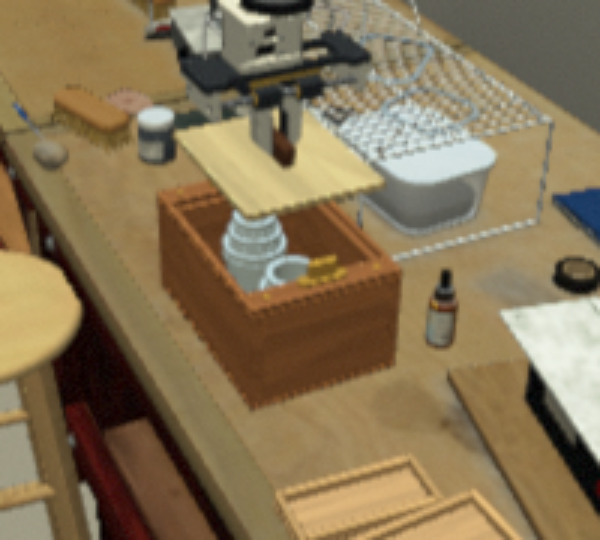

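The cover is lifted cleanly and hangs level. The nests show in the case, with the -y one apparently shorter. I carry the cover left and lay it down.

arm_command(targets=[[[0.038, -0.001, 0, 0, 0, 0], [0.038, -0.001, 0, 0, 0, 0], [0.038, -0.001, 0, 0, 0, 0], [0.038, -0.001, 0, 0, 0, 0], [0.038, -0.001, 0, 0, 0, 0], [0.038, -0.002, 0, 0, 0, 0], [0.038, -0.001, 0, 0, 0, 0], [0, 0, 0, 0, 0, 0], [0, 0, 0.03, 0, 0, 0], [0, 0, 0.03, 0, 0, 0]]])

```text
clock: 15.05
position: [0.528, 0.2962, 0.1852]
ee_rot: [2.213, 2.23, -0.001]
force: [-0.3, 0.5, -3.9]
width: 0.171
gripper_force: 35.0
```

arm_command(targets=[[[0, 0, 0.03, 0, 0, 0], [0, 0, 0.03, 0, 0, 0], [0, 0, 0.03, 0, 0, 0], [0, 0, 0.03, 0, 0, 0], [0, 0, 0.015, 0, 0, 0], [0, 0, 0.008, 0, 0, 0], [0, 0, 0, 0, 0, 0], [0, 0, 0, 0, 0, 0]]])

```text
clock: 16.05
position: [0.5289, 0.2974, 0.0447]
ee_rot: [2.212, 2.23, 0.002]
force: [0.5, -0.6, -2.6]
width: 0.171
gripper_force: 35.0
```

```bash
python3 - <<'E'
from h import *
st()
E
```

```text
t 16.05 pos [528.9 297.4  44.7] yaw deg 0.45 tilt [0.0013 0.0009] w 15.7 gf 35.0 F [ 0.5 -0.6 -2.6] j [-0.75  0.64  0.22  1.83 -0.21  0.7  -0.41]
```

arm_command(targets=[[[0, 0, 0.004, 0, 0, 0], [0, 0, 0.004, 0, 0, 0], [0, 0, 0.002, 0, 0, 0], [0, 0, 0, 0, 0, 0]]])

```text
clock: 16.55
position: [0.5282, 0.2972, 0.0346]
ee_rot: [-2.212, -2.23, -0.0]
force: [-3.8, -1.8, 8.9]
width: 0.168
gripper_force: 35.0
```

arm_command(targets=[[[0, 0, 0, 0, 0, 0], [0, 0, 0, 0, 0, 0], [0, 0, 0, 0, 0, 0], [0, 0, -0.02, 0, 0, 0], [0, 0, -0.04, 0, 0, 0], [0, 0, -0.05, 0, 0, 0], [0, 0, -0.05, 0, 0, 0], [0, 0, -0.05, 0, 0, 0], [0, 0, 0, 0, 0, 0]]], jaw=0.07)

```text
clock: 17.68
position: [0.5303, 0.2981, 0.2481]
ee_rot: [2.212, 2.229, 0.012]
force: [-0.2, 0.1, -0.2]
width: 0.765
gripper_force: 0.0
```

```bash
python3 - <<'E'
from h import *
st()
T=snap('top'); P=cloud(T); z=P[...,2]; save(T,'top2.png'); np.save('top2.npy',P)
S=snap('scene'); np.save('scene2.npy',cloud(S)); save(S,'scene2.png')
rect(P,(z>.145)&(z<.2),(265,180,385,265),'hi')
for u0,u1,n in((285,322,'L nest'),(322,357,'R nest')):
    rect(P,(z>.098)&(z<.129),(u0,200,u1,245),n)
rect(P,(z>.136)&(z<.2),(270,200,302,245),'btnL')
rect(P,(z>.136)&(z<.2),(345,200,380,245),'btnR')
rect(P,(z>.012)&(z<.04),(385,195,429,268),'narrow')
rect(P,(z>.012)&(z<.04),(427,195,470,266),'wide')
a=cv2.resize(T['pixels'][190:260,270:380,::-1],None,fx=6,fy=6)
cv2.imwrite('pics/c2.png',a)
cv2.imwrite('pics/s2.png',cv2.resize(S['pixels'][160:300,260:400,::-1],None,fx=4,fy=4))
E
```

```text
t 17.68 pos [530.3 298.1 248.1] yaw deg 0.44 tilt [0.0065 0.0045] w 70.3 gf 0.0 F [-0.2  0.1 -0.2] j [-0.81  0.41  0.3   1.64 -0.13  1.11 -0.47]
hi n 34 c [536.1 143.8] size [30.2  8.7] ang 0.98 z [147.3 157.6 160.5] mean [536.5 144.6 156.4]
L nest n 208 c [538.5  80.4] size [58.8 58.6] ang 45.7 z [101.5 118.7 125.3] mean [536.4  80.5 113.8]
R nest n 148 c [537.1 -69.6] size [139.1  12.3] ang 1.09 z [101.5 122.7 127.9] mean [535.5 -67.1 119.4]
btnL n 88 c [536.8 144. ] size [16.8 55.4] ang 85.19 z [136.6 141.3 159.7] mean [537.3 143.8 145.9]
btnR n 86 c [539.9 -81.6] size [18.6 52.9] ang 86.65 z [136.6 140.8 158.8] mean [540.1 -81.8 145.6]
narrow n 504 c [ 498.2 -290.6] size [ 97.9 181.5] ang 86.3 z [13.7 21.3 25.9] mean [ 490.7 -291.    20.7]
wide n 416 c [ 617.6 -409.1] size [146.2  45.5] ang 89.29 z [14.6 19.5 23.9] mean [ 622.5 -421.1   19.4]
```

View pics/c2.png

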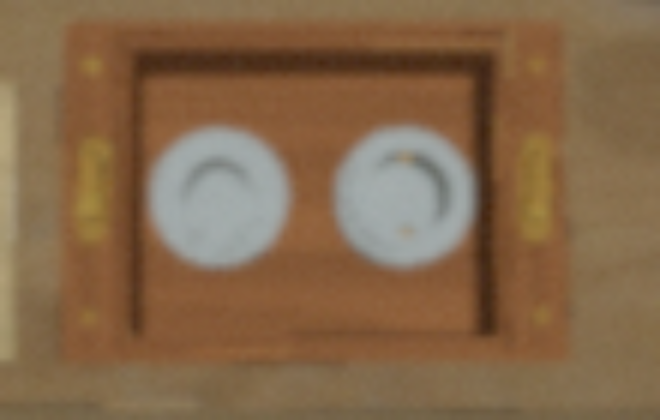

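View pics/s2.png

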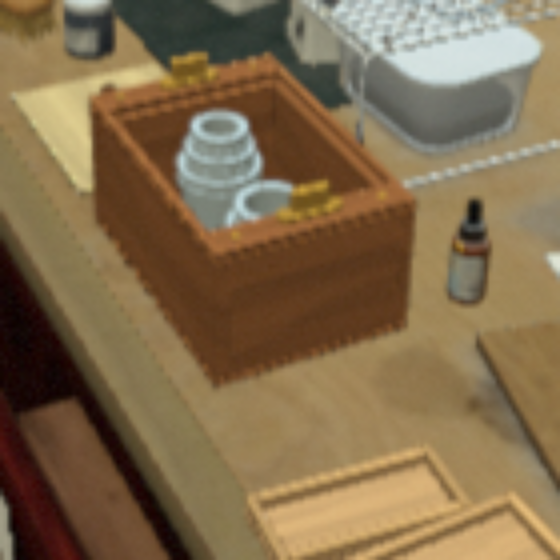

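Only small_1 is present: the left nest has three rims and the right nest shows an empty medium pot with its spring balls. Both buttons are aside, and the cover is on the bench at left. The trays look shifted, so I check them.

```bash
python3 - <<'E'
from h import *
P=np.load('top2.npy'); z=P[...,2]
rect(P,(z>.085)&(z<.111),(322,200,357,245),'R nest')
rect(P,(z>.11)&(z<.127),(288,205,322,240),'L small')
rect(P,(z>.012)&(z<.05),(170,190,275,262),'cover')
T=cv2.imread('pics/top2.png')
cv2.imwrite('pics/t2.png',cv2.resize(T[190:275,375:490],None,fx=6,fy=6))
st(); go(.5385,.0805,.2,0)
E
```

```text
R nest n 227 c [538.7 -19.3] size [67.9 71.5] ang 89.44 z [ 85.6 102.  106.9] mean [537.  -19.2  98.1]
L small n 113 c [537.2  80.3] size [47.3 47.1] ang 0.59 z [117.9 121.7 125.7] mean [537.1  81.2 121.8]
cover n 101 c [531.1 292.9] size [63.9 21.8] ang 89.69 z [29.4 34.  38.1] mean [527.7 293.1  33.4]
t 17.77 pos [528.2 297.2 243.8] yaw deg 0.46 tilt [0.0005 0.0005] w 70.1 gf 0.0 F [-1.2  0.5 -0.1] j [-0.81  0.41  0.3   1.64 -0.13  1.11 -0.47]
turn z 0.008 -> yaw 0.0 shift [-216.7   10.3   43.8] n>= 3.5
```

View pics/t2.png

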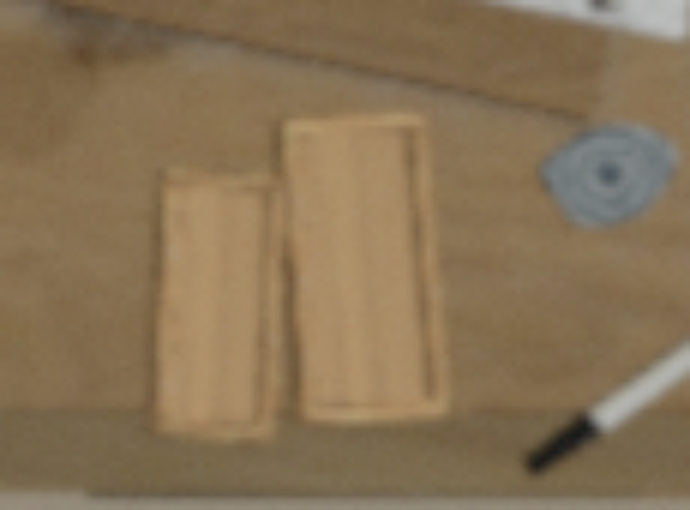

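The wide tray has been pushed left and now lies almost beside the narrow one (pixels 422-450, was 427-462). I pick small_1 and re-measure the trays on the way.

arm_command(targets=[[[-0.043, 0.002, 0.008, 0, 0, 0], [-0.043, 0.002, 0.009, 0, 0, 0], [-0.043, 0.002, 0.009, 0, 0, 0], [-0.044, 0.002, 0.009, 0, 0, 0], [-0.044, 0.002, 0.009, 0, 0, 0], [0, 0, 0, 0, 0, 0], [0, 0, 0.03, 0, 0, 0], [0, 0, 0, 0, 0, 0]]], jaw=0.068)

```text
clock: 18.77
position: [0.5378, 0.0808, 0.1672]
ee_rot: [-2.209, -2.229, 0.008]
force: [-0.7, -0.3, 0.5]
width: 0.736
gripper_force: 0.0
```

```bash
cat > trays.py <<'E'
from h import *
def trays(P,n=None):
    v,u=np.mgrid[0:400,0:640]; z=P[...,2]; b=421.5+(v-210)*4/45; m=(z>.013)&(z<.035)
    rect(P,m&(u<b-.5),(385,195,440,268),'narrow'); rect(P,m&(u>b+.5),(400,195,470,266),'wide')
if __name__=='__main__':
    trays(np.load('top2.npy')); trays(cloud(snap('top')))
E
python3 trays.py; python3 -c "
from h import *
st(); go(.538,.0805,.127,0)"
```

```text
narrow n 334 c [ 483.1 -277.8] size [ 74.4 149.7] ang 86.3 z [14.7 21.4 25.8] mean [ 484.2 -276.3   20.9]
wide n 437 c [ 617.8 -398.6] size [167.2  45.5] ang 89.29 z [15.1 19.5 23.8] mean [ 623.2 -415.5   19.4]
narrow n 330 c [ 482.9 -278.2] size [ 74.3 149.8] ang 85.77 z [14.8 21.2 25.7] mean [ 484.3 -276.4   20.8]
wide n 438 c [ 620.2 -398.3] size [169.7  44.8] ang 87.72 z [15.2 19.6 23.6] mean [ 623.1 -415.7   19.5]
t 18.82 pos [538.8  80.8 168.5] yaw deg 0.5 tilt [-0.0035 -0.0008] w 67.7 gf 0.0 F [0.5 0.1 0.7] j [-0.49  0.39  0.33  1.88 -0.16  0.89 -0.08]
turn z 0.009 -> yaw -0.0 shift [-0.3 -0.8 41.5] n>= 0.7
```

arm_command(targets=[[[0, 0, 0.02, 0, 0, 0], [0, -0.001, 0.021, 0, 0, 0], [0, 0, 0, 0, 0, 0]]])

```text
clock: 19.2
position: [0.5382, 0.0807, 0.1283]
ee_rot: [-2.211, -2.23, 0.003]
force: [0.0, -1.2, 0.9]
width: 0.738
gripper_force: 0.0
```

arm_command(targets=[[[0, 0, 0, 0, 0, 0], [0, 0, 0, 0, 0, 0], [0, 0, 0, 0, 0, 0], [0, 0, 0, 0, 0, 0]]], jaw=0, newtons=30)

```text
clock: 19.7
position: [0.5394, 0.0804, 0.1296]
ee_rot: [2.212, 2.23, 0.002]
force: [-2.0, 0.1, 6.5]
width: 0.54
gripper_force: 30.0
```

```bash
sed -i "s/(400,195,470,266)/(400,208,462,266)/" trays.py; python3 trays.py; python3 -c "
from h import *
st()"
```

```text
narrow n 334 c [ 483.1 -277.8] size [ 74.4 149.7] ang 86.3 z [14.7 21.4 25.8] mean [ 484.2 -276.3   20.9]
wide n 290 c [ 504.6 -361.3] size [172.1  81. ] ang 3.54 z [15.  21.6 25.8] mean [ 508.8 -372.2   21.3]
narrow n 335 c [ 482.7 -277.8] size [ 74.4 149.4] ang 85.47 z [14.1 20.9 25.8] mean [ 485.6 -276.7   20.6]
wide n 286 c [ 504.8 -361.3] size [171.9  80.6] ang 2.63 z [15.7 21.7 26.3] mean [ 508.7 -373.    21.3]
t 19.75 pos [539.4  80.4 129.7] yaw deg 0.45 tilt [0.0013 0.0007] w 49.6 gf 30.0 F [-2.   0.8  6.5] j [-0.48  0.44  0.31  1.92 -0.19  0.8  -0.05]
```

Gripped at 49.6 mm (collar 50). The narrow tray has not moved: (483,-276) mm, -3.5°. The wide tray is now at (504.7,-361.3), +3°. I draw small_1 out.

arm_command(targets=[[[0, 0, -0.006, 0, 0, 0], [0, 0, -0.008, 0, 0, 0], [0, 0, -0.008, 0, 0, 0], [0, 0, -0.008, 0, 0, 0], [0, 0, -0.008, 0, 0, 0], [0, 0, -0.01, 0, 0, 0], [0, 0, -0.03, 0, 0, 0], [0, 0, -0.04, 0, 0, 0], [0, 0, 0, 0, 0, 0]]])

```text
clock: 20.88
position: [0.5412, 0.0803, 0.2507]
ee_rot: [2.21, 2.227, 0.01]
force: [0.5, 0.3, -2.1]
width: 0.541
gripper_force: 30.0
```

```bash
python3 - <<'E'
from h import *
st(); go(.521,-.278,.17,0)
P=cloud(snap('top')); S=snap('scene')
cv2.imwrite('pics/s3.png',cv2.resize(S['pixels'][110:300,240:400,::-1],None,fx=3,fy=3))
E
```

```text
t 20.88 pos [541.2  80.3 250.7] yaw deg 0.44 tilt [0.007 0.002] w 49.6 gf 30.0 F [ 0.5  0.3 -2.1] j [-0.52  0.3   0.36  1.79 -0.12  1.07 -0.11]
turn z 0.008 -> yaw -0.0 shift [-358.3  -20.2   80.7] n>= 5.9
```

View pics/s3.png

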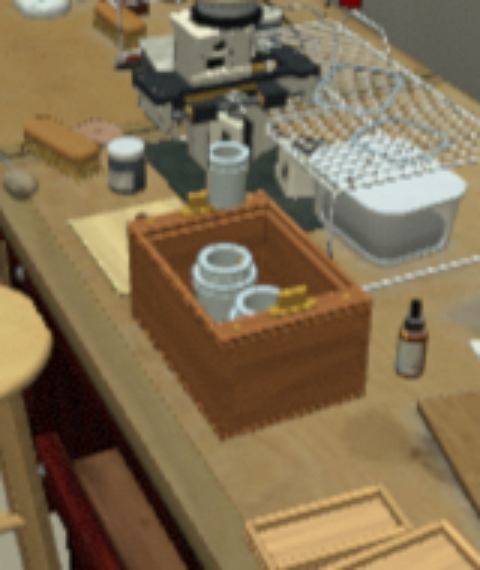

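Small_1 is drawn out alone and medium_1 stayed in its seat. On to the narrow tray.

arm_command(targets=[[[-0.045, -0.0023, 0, 0, 0, 0], [-0.045, -0.0023, 0, 0, 0, 0], [-0.045, -0.0023, 0, 0, 0, 0], [-0.045, -0.0023, 0, 0, 0, 0], [-0.045, -0.0023, 0, 0, 0, 0], [-0.045, -0.0023, 0, 0, 0, 0], [-0.045, -0.0023, 0, 0, 0, 0], [-0.043, -0.0023, 0, 0, 0, 0], [0, 0, 0.05, 0, 0, 0], [0, 0, 0, 0, 0, 0]]])

```text
clock: 22.22
position: [0.5207, -0.2767, 0.1929]
ee_rot: [-2.208, -2.224, 0.005]
force: [-0.5, 0.6, -1.0]
width: 0.546
gripper_force: 30.0
```

```bash
python3 - <<'E'
from h import *
st(); go(.521,-.278,.08,0)
E
```

```text
t 22.23 pos [ 520.7 -276.7  192.9] yaw deg 0.41 tilt [-0.0078  0.0033] w 50.1 gf 30.0 F [-0.5  0.6 -1. ] j [ 0.08  0.45  0.46  1.75 -0.23  1.    0.63]
turn z 0.007 -> yaw 0.0 shift [ -1.3   0.3 112.9] n>= 1.8
```

arm_command(targets=[[[-0.001, 0, 0.03, 0, 0, 0], [0, 0, 0.03, 0, 0, 0], [0, 0, 0.03, 0, 0, 0], [0, 0, 0.018, 0, 0, 0], [0, 0, 0.004, 0, 0, 0], [0, 0, 0, 0, 0, 0], [0, 0, 0, 0, 0, 0]]])

```text
clock: 23.1
position: [0.5241, -0.2792, 0.0859]
ee_rot: [2.212, 2.229, 0.001]
force: [-0.2, 0.4, -1.2]
width: 0.537
gripper_force: 30.0
```

```bash
python3 - <<'E'
from h import *
st()
E
```

```text
t 23.1 pos [ 524.1 -279.2   85.9] yaw deg 0.45 tilt [ 0.0017 -0.0005] w 49.3 gf 30.0 F [-0.2  0.4 -1.2] j [ 0.12  0.58  0.4   1.84 -0.31  0.78  0.69]
```

arm_command(targets=[[[0.001, 0, 0.004, 0, 0, 0], [0, 0, 0.004, 0, 0, 0], [0, 0, 0.002, 0, 0, 0], [0, 0, 0, 0, 0, 0]]])

```text
clock: 23.6
position: [0.5234, -0.2779, 0.0756]
ee_rot: [-2.213, -2.23, -0.001]
force: [-4.1, 2.8, 12.7]
width: 0.539
gripper_force: 30.0
```

arm_command(targets=[[[0, 0, 0, 0, 0, 0], [0, 0, 0, 0, 0, 0], [0, 0, 0, 0, 0, 0], [0, 0, -0.02, 0, 0, 0], [0, 0, -0.04, 0, 0, 0], [0, 0, -0.05, 0, 0, 0], [0, 0, -0.05, 0, 0, 0], [0, 0, 0, 0, 0, 0]]], jaw=0.075)

```text
clock: 24.6
position: [0.5252, -0.2793, 0.2387]
ee_rot: [2.208, 2.225, 0.004]
force: [-0.0, -0.3, -0.4]
width: 0.815
gripper_force: 0.0
```

```bash
python3 - <<'E'
from h import *
st(); go(.538,.0805,.23,0)
E
```

```text
t 24.6 pos [ 525.2 -279.3  238.7] yaw deg 0.44 tilt [ 0.0067 -0.0026] w 74.8 gf 0.0 F [-0.  -0.3 -0.4] j [ 0.06  0.41  0.48  1.69 -0.21  1.08  0.61]
turn z 0.008 -> yaw 0.0 shift [359.8  12.8   8.7] n>= 5.8
```

arm_command(targets=[[[0.045, 0.0018, 0, 0, 0, 0], [0.045, 0.0018, 0, 0, 0, 0], [0.045, 0.0018, 0, 0, 0, 0], [0.045, 0.0018, 0, 0, 0, 0], [0.045, 0.0018, 0, 0, 0, 0], [0.045, 0.0018, 0, 0, 0, 0], [0.045, 0.0018, 0, 0, 0, 0], [0.045, 0.0016, 0, 0, 0, 0], [0, 0, 0.05, 0, 0, 0], [0, 0, 0, 0, 0, 0]]], jaw=0.08)

```text
clock: 25.85
position: [0.5318, 0.082, 0.1813]
ee_rot: [-2.209, -2.229, 0.011]
force: [0.1, -0.9, 1.8]
width: 0.868
gripper_force: 0.0
```

```bash
python3 - <<'E'
from h import *
st(); go(.538,.0805,.109,0)
from trays import trays
P=cloud(snap('top')); trays(P); z=P[...,2]
rect(P,(z>.055)&(z<.08),(385,205,430,255),'small top')
E
```

```text
t 25.85 pos [531.8  82.  181.3] yaw deg 0.5 tilt [-0.0076 -0.0024] w 79.7 gf 0.0 F [ 0.1 -0.9  1.8] j [-0.52  0.37  0.36  1.88 -0.16  0.92 -0.08]
turn z 0.009 -> yaw -0.0 shift [-1.5  6.2 72.3] n>= 1.2
narrow n 297 c [ 489.7 -278. ] size [ 72.3 163.1] ang 85.94 z [15.4 20.9 25.6] mean [ 480.9 -272.5   20.9]
wide n 285 c [ 504.6 -361.5] size [172.3  80.3] ang 3.57 z [15.1 21.7 26.3] mean [ 508.4 -372.7   21.4]
small top n 125 c [ 521.6 -277.7] size [46.2 48.8] ang 1.39 z [57.  67.4 71.4] mean [ 522.5 -276.7   66.6]
```

Small_1 stands in the narrow tray: its top is at 67 mm (expected 68) and it is centred. Next is medium_1.

arm_command(targets=[[[-0.001, 0.004, 0, 0, 0, 0], [0, 0, 0, 0, 0, 0], [0, 0, 0.025, 0, 0, 0], [0, 0, 0.025, 0, 0, 0], [0, 0, 0.019, 0, 0, 0], [0, 0, 0, 0, 0, 0], [0, 0, 0, 0, 0, 0]]])

```text
clock: 26.78
position: [0.5395, 0.0811, 0.1169]
ee_rot: [2.213, 2.229, 0.002]
force: [0.0, -0.4, -0.6]
width: 0.873
gripper_force: 0.0
```

```bash
python3 - <<'E'
from h import *
st(); go(.538,.0805,.109,0)
E
```

```text
t 26.77 pos [539.5  81.1 116.9] yaw deg 0.43 tilt [0.0015 0.0004] w 80.1 gf 0.0 F [ 0.  -0.4 -0.6] j [-0.49  0.46  0.33  1.94 -0.21  0.77 -0.03]
turn z 0.007 -> yaw 0.0 shift [-0.6 -1.5  7.9] n>= 0.1
```

arm_command(targets=[[[0, -0.001, 0.007, 0, 0, 0], [0, 0, 0, 0, 0, 0]]])

```text
clock: 27.02
position: [0.5375, 0.0812, 0.1087]
ee_rot: [-2.212, -2.23, 0.0]
force: [0.8, 0.1, 0.5]
width: 0.87
gripper_force: 0.0
```

arm_command(targets=[[[0, 0, 0, 0, 0, 0], [0, 0, 0, 0, 0, 0], [0, 0, 0, 0, 0, 0], [0, 0, 0, 0, 0, 0]]], jaw=0, newtons=40)

```text
clock: 27.52
position: [0.5379, 0.0812, 0.1089]
ee_rot: [2.213, 2.23, 0.0]
force: [0.6, 0.5, 2.0]
width: 0.673
gripper_force: 40.0
```

arm_command(targets=[[[0, 0, -0.006, 0, 0, 0], [0, 0, -0.008, 0, 0, 0], [0, 0, -0.008, 0, 0, 0], [0, 0, -0.008, 0, 0, 0], [0, 0, -0.008, 0, 0, 0], [0, 0, -0.01, 0, 0, 0], [0, 0, -0.01, 0, 0, 0], [0, 0, -0.03, 0, 0, 0], [0, 0, -0.04, 0, 0, 0], [0, 0, -0.02, 0, 0, 0]]])

```text
clock: 28.78
position: [0.539, 0.0812, 0.2604]
ee_rot: [2.211, 2.228, 0.007]
force: [1.0, -0.2, -2.4]
width: 0.67
gripper_force: 40.0
```

```bash
python3 - <<'E'
from h import *
st(); c=np.radians(3); x,y=.5047-.040*np.cos(c),-.3613-.040*np.sin(c); print(x,y); go(x,y,.17,45)
E
```

```text
t 28.77 pos [539.   81.2 260.4] yaw deg 0.44 tilt [0.0046 0.0015] w 61.5 gf 40.0 F [ 1.  -0.2 -2.4] j [-0.54  0.29  0.39  1.78 -0.12  1.09 -0.11]
0.4647548186098171 -0.36339343824971776
turn z -0.778 -> yaw 45.0 shift [-261.8 -366.9   90.4] n>= 7.4
```

arm_command(targets=[[[0, 0, 0, 0, 0, -0.156], [0, 0, 0, 0, 0, -0.156], [0, 0, 0, 0, 0, -0.156], [0, 0, 0, 0, 0, -0.156], [0, 0, 0, 0, 0, -0.156]]])

```text
clock: 29.4
position: [0.5382, 0.0811, 0.2582]
ee_rot: [1.191, 2.905, 0.002]
force: [0.2, 0.2, -1.8]
width: 0.67
gripper_force: 40.0
```

arm_command(targets=[[[-0.026, -0.0367, 0, 0, 0, 0], [-0.026, -0.0367, 0, 0, 0, 0], [-0.026, -0.0367, 0, 0, 0, 0], [-0.026, -0.0367, 0, 0, 0, 0], [-0.026, -0.0367, 0, 0, 0, 0], [-0.026, -0.0367, 0, 0, 0, 0], [-0.026, -0.0367, 0, 0, 0, 0], [-0.026, -0.0367, 0, 0, 0, 0], [-0.026, -0.0367, 0, 0, 0, 0], [-0.026, -0.0367, 0, 0, 0, 0]]])

```text
clock: 30.65
position: [0.4632, -0.364, 0.2583]
ee_rot: [1.197, 2.902, -0.0]
force: [-0.3, 0.6, -1.7]
width: 0.67
gripper_force: 40.0
```

arm_command(targets=[[[0, 0, 0, 0, 0, 0], [0, 0, 0.03, 0, 0, 0], [0, 0, 0.04, 0, 0, 0], [0, 0, 0, 0, 0, 0], [0, 0, 0, 0, 0, 0]]])

```text
clock: 31.28
position: [0.4641, -0.3626, 0.1886]
ee_rot: [1.197, 2.902, -0.0]
force: [-0.2, -0.1, -0.6]
width: 0.67
gripper_force: 40.0
```

```bash
python3 - <<'E'
from h import *
st(); go(.4648,-.3634,.088,45)
E
```

```text
t 31.27 pos [ 464.1 -362.6  188.6] yaw deg 45.17 tilt [ 0.0018 -0.0009] w 61.5 gf 40.0 F [-0.2 -0.1 -0.6] j [ 0.28  0.44  0.41  1.76 -0.21  0.98  1.56]
turn z 0.003 -> yaw 45.0 shift [-1.100e+00 -1.000e-01  1.006e+02] n>= 1.6
```

arm_command(targets=[[[-0.001, 0, 0.03, 0, 0, 0], [0, 0, 0.03, 0, 0, 0], [0, 0, 0.025, 0, 0, 0], [0, 0, 0.012, 0, 0, 0], [0, 0, 0, 0, 0, 0], [0, 0, 0.003, 0, 0, 0], [0, 0, 0.003, 0, 0, 0], [0, 0, 0.003, 0, 0, 0], [0, 0, 0, 0, 0, 0], [0, 0, 0, 0, 0, 0]]])

```text
clock: 32.52
position: [0.4645, -0.3635, 0.0829]
ee_rot: [1.198, 2.902, 0.001]
force: [-4.6, 4.1, 21.9]
width: 0.674
gripper_force: 40.0
```

arm_command(targets=[[[0, 0, -0.001, 0, 0, 0], [0, 0, 0, 0, 0, 0], [0, 0, 0, 0, 0, 0], [0, 0, 0, 0, 0, 0], [0, 0, -0.02, 0, 0, 0], [0, 0, -0.04, 0, 0, 0], [0, 0, -0.05, 0, 0, 0], [0, 0, -0.04, 0, 0, 0], [0, 0, 0, 0, 0, 0]]], jaw=0.08)

```text
clock: 33.65
position: [0.4652, -0.3643, 0.2349]
ee_rot: [1.197, 2.898, -0.001]
force: [-0.1, -0.3, -0.9]
width: 0.869
gripper_force: 0.0
```

```bash
python3 - <<'E'
from h import *
st(); go(.538,-.0195,.2,0)
E
```

```text
t 33.65 pos [ 465.2 -364.3  234.9] yaw deg 45.13 tilt [ 0.0051 -0.003 ] w 79.8 gf 0.0 F [-0.1 -0.3 -0.9] j [ 0.27  0.4   0.43  1.7  -0.19  1.07  1.54]
turn z 0.788 -> yaw 0.0 shift [344.8  72.8  34.9] n>= 5.7
```

arm_command(targets=[[[0, 0, 0, 0, 0, 0.157], [0, 0, 0, 0, 0, 0.157], [0, 0, 0, 0, 0, 0.157], [0, 0, 0, 0, 0, 0.157], [0, 0, 0, 0, 0, 0.157]]])

```text
clock: 34.28
position: [0.4635, -0.3627, 0.2305]
ee_rot: [-2.223, -2.218, 0.001]
force: [-0.7, -0.0, 0.2]
width: 0.872
gripper_force: 0.0
```

arm_command(targets=[[[0.043, 0.0091, 0, 0, 0, 0], [0.043, 0.0091, 0, 0, 0, 0], [0.043, 0.0091, 0, 0, 0, 0], [0.043, 0.0091, 0, 0, 0, 0], [0.043, 0.0091, 0, 0, 0, 0], [0.043, 0.0091, 0, 0, 0, 0], [0.043, 0.0091, 0, 0, 0, 0], [0.043, 0.0091, 0, 0, 0, 0], [0, 0, 0, 0, 0, 0]]])

```text
clock: 35.4
position: [0.5357, -0.0145, 0.2303]
ee_rot: [-2.21, -2.23, 0.001]
force: [-0.1, -0.7, 0.2]
width: 0.873
gripper_force: 0.0
```

arm_command(targets=[[[0, 0, 0.03, 0, 0, 0], [0, 0, 0.03, 0, 0, 0], [0, 0, 0, 0, 0, 0], [0, 0, 0, 0, 0, 0]]])

```text
clock: 35.9
position: [0.5359, -0.0196, 0.1723]
ee_rot: [2.219, 2.223, -0.0]
force: [0.1, -0.0, -0.0]
width: 0.874
gripper_force: 0.0
```

```bash
python3 - <<'E'
from h import *
st(); go(.538,-.0195,.109,0)
T=snap('top'); P=cloud(T); z=P[...,2]; from trays import trays; trays(P)
rect(P,(z>.045)&(z<.09),(424,205,470,266),'medium')
rect(P,(z>.05)&(z<.09),(385,205,422,245),'small')
S=snap('scene'); cv2.imwrite('pics/s4.png',cv2.resize(S['pixels'][240:360,300:450,::-1],None,fx=4,fy=4))
E
```

```text
t 35.9 pos [535.9 -19.6 172.3] yaw deg 0.11 tilt [ 0.0003 -0.0004] w 80.3 gf 0.0 F [ 0.1 -0.  -0. ] j [-0.45  0.39  0.52  1.91 -0.25  0.9   0.19]
turn z 0.002 -> yaw -0.0 shift [ 0.1  2.1 63.3] n>= 1.0
narrow n 307 c [ 483.  -277.3] size [ 71.8 149.8] ang 85.65 z [15.1 21.1 25.2] mean [ 481.2 -272.4   20.9]
wide n 173 c [ 533.4 -359.1] size [114.2  80.3] ang 4.52 z [15.2 21.9 25.9] mean [ 551.6 -366.8   21.3]
medium n 220 c [ 466.4 -362.2] size [58.2 59.7] ang 0.79 z [50.6 76.6 81.5] mean [ 465.  -363.    72.7]
small n 130 c [ 521.5 -276.2] size [46.3 48.3] ang 0.43 z [52.5 66.8 72.7] mean [ 522.4 -275.6   65.4]
```

View pics/s4.png

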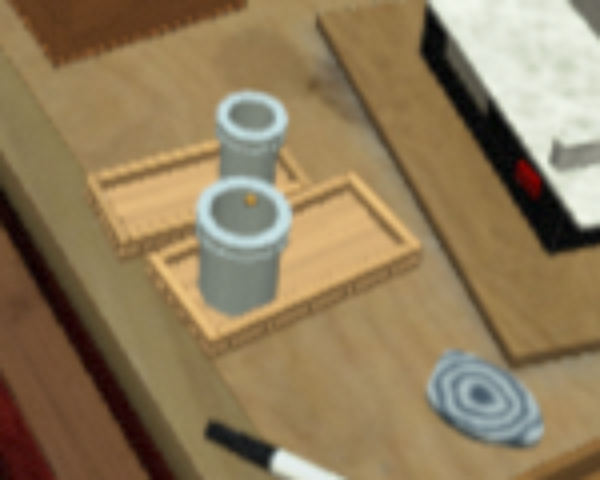

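Small_1 and medium_1 both stand upright in their trays: the crop shows both pots, and their tops are at 67 and 77 mm. Now medium_2.

arm_command(targets=[[[0, 0.002, 0.02, 0, 0, 0], [0, 0, 0.02, 0, 0, 0], [0, 0, 0.015, 0, 0, 0], [0, 0, 0.008, 0, 0, 0], [0, 0, 0, 0, 0, 0], [0, 0, 0, 0, 0, 0]]])

```text
clock: 36.75
position: [0.5381, -0.0189, 0.1093]
ee_rot: [2.218, 2.224, 0.001]
force: [-0.2, -0.7, -0.5]
width: 0.871
gripper_force: 0.0
```

arm_command(targets=[[[0, 0, 0, 0, 0, 0], [0, 0, 0, 0, 0, 0], [0, 0, 0, 0, 0, 0], [0, 0, 0, 0, 0, 0]]], jaw=0)

```text
clock: 37.25
position: [0.538, -0.0189, 0.1091]
ee_rot: [2.218, 2.224, 0.001]
force: [0.2, 0.6, 3.7]
width: 0.669
gripper_force: 40.0
```

arm_command(targets=[[[0, 0, -0.006, 0, 0, 0], [0, 0, -0.008, 0, 0, 0], [0, 0, -0.008, 0, 0, 0], [0, 0, -0.008, 0, 0, 0], [0, 0, -0.008, 0, 0, 0], [0, 0, -0.01, 0, 0, 0], [0, 0, -0.01, 0, 0, 0], [0, 0, -0.03, 0, 0, 0], [0, 0, -0.04, 0, 0, 0], [0, 0, -0.02, 0, 0, 0]]])

```text
clock: 38.5
position: [0.5379, -0.0193, 0.2596]
ee_rot: [2.218, 2.223, 0.003]
force: [1.0, 0.3, -2.3]
width: 0.669
gripper_force: 40.0
```

arm_command(targets=[[[0, 0, 0, 0, 0, -0.157], [0, 0, 0, 0, 0, -0.157], [0, 0, 0, 0, 0, -0.157], [0, 0, 0, 0, 0, -0.157], [0, 0, 0, 0, 0, -0.157]]])

```text
clock: 39.12
position: [0.5371, -0.0192, 0.2575]
ee_rot: [-1.192, -2.906, 0.0]
force: [0.4, 1.0, -1.5]
width: 0.67
gripper_force: 40.0
```

```bash
python3 - <<'E'
from h import *
st(); c=np.radians(3); x,y=.5047+.042*np.cos(c),-.3613+.042*np.sin(c); print(x,y); go(x,y,.17,45)
P=cloud(snap('top')); z=P[...,2]; from trays import trays; trays(P)
rect(P,(z>.045)&(z<.09),(424,205,470,266),'medium')
E
```

```text
t 39.12 pos [537.1 -19.2 257.5] yaw deg 45.41 tilt [-0.0004  0.0001] w 61.5 gf 40.0 F [ 0.4  1.  -1.5] j [-0.37  0.29  0.4   1.79 -0.12  1.09  0.86]
0.5466424404596921 -0.3591018898377964
turn z 0.007 -> yaw 45.0 shift [-247.1 -233.6   87.5] n>= 5.6
narrow n 298 c [ 483.1 -277.2] size [ 73.4 150. ] ang 85.52 z [14.6 21.5 26. ] mean [ 479.7 -273.    21.1]
wide n 173 c [ 533.  -359.2] size [114.8  80.3] ang 3.42 z [14.4 22.  26.3] mean [ 552.2 -366.7   21.7]
medium n 219 c [ 466.4 -363.1] size [58.3 61. ] ang 0.3 z [49.3 76.6 81.3] mean [ 465.2 -363.1   72.6]
```

arm_command(targets=[[[-0.031, -0.0292, 0, 0, 0, 0], [-0.031, -0.0292, 0, 0, 0, 0], [-0.031, -0.0292, 0, 0, 0, 0], [-0.031, -0.0292, 0, 0, 0, 0], [-0.031, -0.0292, 0, 0, 0, 0], [-0.031, -0.0292, 0, 0, 0, 0], [-0.031, -0.0292, 0, 0, 0, 0], [-0.031, -0.0292, 0, 0, 0, 0]]])

```text
clock: 40.17
position: [0.5483, -0.3605, 0.2574]
ee_rot: [-1.202, -2.902, -0.0]
force: [0.3, 0.7, -1.6]
width: 0.666
gripper_force: 40.0
```

arm_command(targets=[[[0, 0, 0, 0, 0, 0], [0, 0, 0.03, 0, 0, 0], [0, 0, 0.04, 0, 0, 0], [0, 0, 0, 0, 0, 0], [0, 0, 0, 0, 0, 0]]])

```text
clock: 40.8
position: [0.5493, -0.3593, 0.1884]
ee_rot: [1.199, 2.903, -0.0]
force: [-0.6, 0.0, -1.4]
width: 0.675
gripper_force: 40.0
```

```bash
python3 - <<'E'
from h import *
st(); go(.5466,-.3591,.088,45)
E
```

```text
t 40.8 pos [ 549.3 -359.3  188.4] yaw deg 45.12 tilt [ 0.0012 -0.0006] w 62.0 gf 40.0 F [-0.6  0.  -1.4] j [ 0.2   0.56  0.46  1.59 -0.27  1.06  1.52]
turn z 0.002 -> yaw 45.0 shift [  2.1  -1.8 100.4] n>= 1.6
```

arm_command(targets=[[[0.002, -0.002, 0.03, 0, 0, 0], [0, 0, 0.03, 0, 0, 0], [0, 0, 0.025, 0, 0, 0], [0, 0, 0.012, 0, 0, 0], [0, 0, 0, 0, 0, 0], [0, 0, 0.003, 0, 0, 0], [0, 0, 0.003, 0, 0, 0], [0, 0, 0.002, 0, 0, 0], [0, 0, 0, 0, 0, 0], [0, 0, 0, 0, 0, 0]]])

```text
clock: 42.05
position: [0.5467, -0.3599, 0.0837]
ee_rot: [1.198, 2.902, 0.0]
force: [-2.0, 2.1, 12.5]
width: 0.669
gripper_force: 40.0
```

arm_command(targets=[[[0, 0, 0, 0, 0, 0], [0, 0, 0, 0, 0, 0], [0, 0, 0, 0, 0, 0], [0, 0, 0, 0, 0, 0], [0, 0, -0.02, 0, 0, 0], [0, 0, -0.04, 0, 0, 0], [0, 0, -0.05, 0, 0, 0], [0, 0, -0.04, 0, 0, 0], [0, 0, 0, 0, 0, 0]]], jaw=0.078)

```text
clock: 43.18
position: [0.5473, -0.3609, 0.2369]
ee_rot: [1.196, 2.897, -0.001]
force: [0.1, -0.7, -0.7]
width: 0.849
gripper_force: 0.0
```

arm_command(targets=[[[0.04, 0.04, 0, 0, 0, 0], [0.04, 0.04, 0, 0, 0, 0], [0.04, 0.04, 0, 0, 0, 0], [0.04, 0.04, 0, 0, 0, 0], [0.04, 0.03, 0, 0, 0, 0], [0, 0, 0, 0, 0, 0], [0, 0, 0, 0, 0, 0]]])

```text
clock: 44.05
position: [0.538, -0.0843, 0.2319]
ee_rot: [1.199, 2.904, -0.001]
force: [-0.5, -1.4, 0.4]
width: 0.849
gripper_force: 0.0
```

```bash
python3 - <<'E'
from h import *
st()
T=snap('top'); P=cloud(T); z=P[...,2]; from trays import trays; trays(P)
v,u=np.mgrid[0:400,0:640]
rect(P,(z>.06)&(z<.09)&(v>233),(424,205,470,266),'medium A')
rect(P,(z>.06)&(z<.09)&(v<232),(424,205,470,266),'medium B')
rect(P,(z>.05)&(z<.09),(385,205,422,245),'small')
rect(P,(z>.136)&(z<.2),(270,200,302,245),'btnL')
rect(P,(z>.136)&(z<.2),(345,200,380,245),'btnR')
rect(P,(z>.022)&(z<.05),(170,190,275,262),'cover pull')
rect(P,(z>.03)&(z<.12),(175,200,205,232),'jar')
rect(P,(z>.03)&(z<.12),(342,165,366,190),'dropper')
S=snap('scene'); cv2.imwrite('pics/s5.png',cv2.resize(S['pixels'][140:360,230:450,::-1],None,fx=2.7,fy=2.7))
cv2.imwrite('pics/t5.png',cv2.resize(T['pixels'][160:275,170:480,::-1],None,fx=2.55,fy=2.55))
E
```

```text
t 44.05 pos [538.  -84.3 231.9] yaw deg 45.14 tilt [ 0.     -0.0005] w 77.9 gf 0.0 F [-0.5 -1.4  0.4] j [-0.29  0.33  0.45  1.82 -0.16  1.03  1.02]
narrow n 93 c [ 454.  -302.3] size [23.7 98.7] ang 74.33 z [15.  21.6 25.6] mean [ 452.5 -301.3   21.3]
wide n 94 c [ 547.3 -334.4] size [ 65.2 134.5] ang 55.65 z [17.5 22.3 26.3] mean [ 563.3 -344.    22.1]
medium A n 192 c [ 466.4 -362.9] size [58.3 61. ] ang 0.62 z [63.9 77.2 82.1] mean [ 464.9 -362.2   75.7]
medium B n 188 c [ 547.6 -358.6] size [60.9 59.7] ang 88.75 z [65.  77.9 81.8] mean [ 546.9 -358.3   76.2]
small n 29 c [ 518.8 -294.9] size [ 9.9 36.9] ang 75.92 z [61.4 68.3 71.4] mean [ 518.8 -294.5   67.6]
btnL n 84 c [537.2 144.7] size [55.7 15.7] ang 0.47 z [136.8 141.1 160.6] mean [535.3 143.8 146.1]
btnR n 5 c [522.7 -75.8] size [12.1  0.5] ang 1.8 z [136.5 138.1 141. ] mean [522.8 -75.9 138.7]
cover pull n 106 c [527.1 296.6] size [14.2 71.5] ang 0.69 z [29.6 34.3 38.5] mean [527.2 295.1  34.3]
jar n 262 c [560.9 466.2] size [53.6 52.3] ang 83.95 z [41.  66.2 70.7] mean [559.9 462.5  62.3]
dropper n 91 c [696.4 -79.3] size [29.7 32.4] ang 88.41 z [41.5 64.  98.2] mean [693.4 -77.6  67.8]
```

View pics/s5.png

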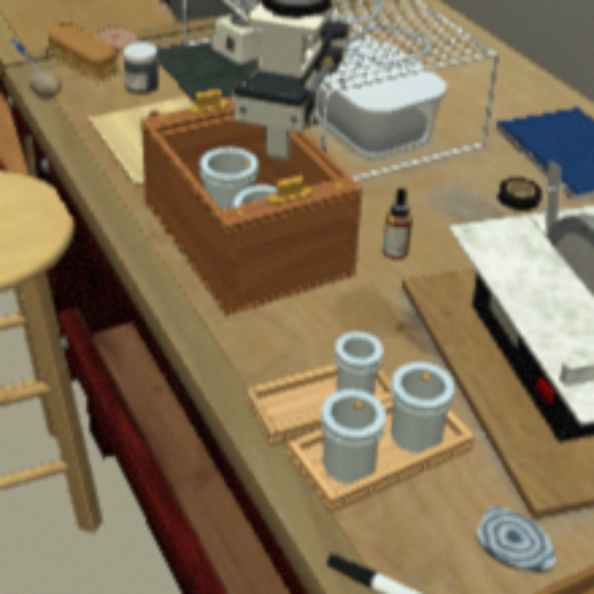

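View pics/t5.png

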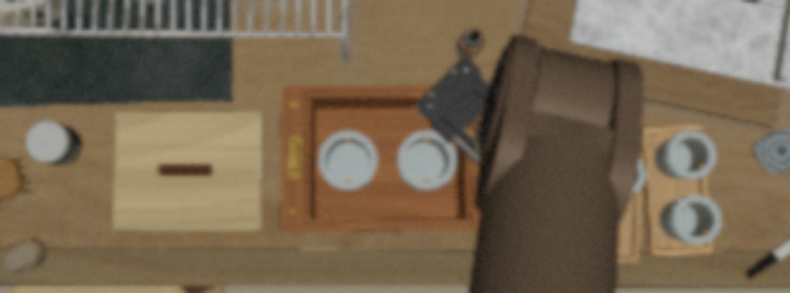

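The pictures show everything in place. The two medium pots stand upright in the wide tray, and the small pot stands upright in the narrow tray. The cover lies flat at left, both buttons are turned aside, and the jar and dropper have not moved. The gripper is clear, so I hand in.

```bash
python3 -c "
from cell import arm
print(arm.sign_off())"
```

```text
the job is handed in; nothing more can be done
None
```

The job is done and handed in at about 44 s: both buttons are turned aside, the cover lies flat on the bench, small_1 stands in the narrow tray and both medium pots stand in the wide tray; small_2 was absent, and the jar and dropper are still standing.

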